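# Take the carbon filter out of the air cleaner and hold it up for inspection

### The arm

A 7-joint arm with a two-finger parallel gripper is mounted at the origin on a cart in front of the work surface, level with it; the furniture and walls round the work are solid. World frame = base frame: x ahead of the robot, y to its left, z up, the work surface at z = 0. Lengths are in m, angles in rad, forces in N, time in s.
With the tool pointing down it reaches from about 0.4 to 0.925 m from the base axis. Payload 4.1 kg.
Tool frame: the origin (TCP) lies at the very end of the fingers, on their centre line; the grasp point (between the pads) lies 19 mm behind it (bot.hold_point_z is the distance from the TCP to the grasp point, in m); z points along the fingers, y is the line along which they close (so a half turn about z gives the same grasp; the last joint's range is limited). The gripper opens to 85 mm and grips with 20 to 120 N. Pads are 22 mm wide; open, the fingers measure 114 mm over their backs; the gripper's body (76 mm by 85 mm) begins 54 mm behind the grasp point. The pads swing forward as they close: fully open they stand 13 mm farther back than shut.
Start: joints at [-1.367, 0.398, 0.045, 1.537, -0.019, 1.207, -0.051], TCP at [0.194, 0.62, 0.195] pointing down, gripper open.
Joint ranges: [-2.82, 2.82], [-0.49, 2.23], [-1.37, 1.46], [0, 2.46], [-1.36, 4.5], [0.23, 2], [-2.94, 2.94]. Speed limits (rad/s): [2.57, 2.57, 3.14, 3.14, 3.14, 3.14, 3.14].

### API

Orientations are given as a unit quaternion [x, y, z, w].
In Python, from cell import bot, camera gives the robot as it stands.
- The arm moves only by the tool send_rows, never from a script. Its argument "moves" is a list of rows, each a list of 6 numbers: the shift along the world's x, y, z each as a share of 0.15 m, from -1 to 1, then the turn, a rotation vector about the world's x, y, z each as a share of 30 degrees, from -1 to 1. A call has 1 to 8 rows; each row is the pose to reach, as a shift and turn from the pose commanded when the call began; what a row does not reach only later rows make up. A row lasts 1/12 s, in which the tool goes at most 41.7 mm and 7.16 degrees, less where a joint would pass 70% of its speed; a pose out of reach is approached as far as the arm can. A call with a number of a shift or a turn outside -1 to 1 is refused whole. A call with a gripper value outside its range is refused whole. "gripper" is the gripper command: -1 is fully open, 1 is shut, values between are in proportion, set as the call begins (left out, the last holds). The fingers move at their own pace and stop on an object; "force" is the grip in N (left out, the last holds). Time passes only in rows, so rows that repeat a pose let the fingers close. It gives the time, the measured TCP pose, the force, the opening and the grip force at its end, in the units of the state.
- bot.sense(): the state, without advancing time (a new reading comes with each control period).
- camera(name): name is "scene" or "top" or "wrist"; returns a dict with "image" (420x560x3 uint8, blue, green, red), "fx", "fy", "cx", "cy" (pixels), "k1" (the pictures are not rectified: a ray, as slopes to the right and down, at radius r is drawn at 1 + k1 r^2 times it, then the intrinsics apply), "cam_to_world" (4x4, takes a point from camera to world coordinates). Camera axes: x right, y down, z forward; pixel columns grow to the right and rows downward; lengths in m; the calibration is good to about 2 mm. A picture is of the moment at which its call begins. There is no depth.
- bot.sign_off(): hands the job in; it is judged then, once.
The state is a dict: "t": time; "qpos": joint angles; "qd": joint speeds; "tau": joint torques, N m; "tool_pos": TCP position; "eef_rot": TCP orientation; "contact_force": force on the tool from outside, world axes, zero at the start; "wrist_torque": the same for the moment, N m; "finger_gap": finger opening in m; "grasp_force": force on a finger pad.
Only numpy, scipy, OpenCV 4.12 (cv2) and the standard library are available. Lean on these libraries where they do the work, as an engineer would, in place of code of your own. Each camera call takes 0.05 s, during which the arm holds its last target. There are 200 camera calls.

### The job

Lift the white cover of the small air cleaner by its blue bar until it stands wide open by itself, then draw the black carbon filter with the orange tab out of its slot and hold it up for inspection: upright, centred over the brown notepad, its bottom edge at least 10 cm above the pad, and turned so that the filter's long side runs along the notepad's long side. Finish while still holding it there at rest, with the cover left open, the white filter with the green tab left in its slot, and the phone and glue stick undisturbed.

Things in the scene. Friction and masses are not known exactly. Their poses are not given: they have to be found in the camera images.
- air_cleaner: Grey base of the air cleaner, fixed, 140 (x) x 200 (y) x 52 mm high. Origin: centre of its underside; x points from its louvred front to its hinge side, z up. Two slots, 94 (x) x 16 (y) mm, open at the top, are centred at x = -15, y = +45 and -45 mm in its frame; slot floors are 6 mm above the desk. Closed, the cover reaches 104 mm above the desk.
- hood (a joint): Angle of the white cover about its hinge along the back top edge of the base, rad: 0 closed, 1.57 upright, 1.95 the back stop. The cover is a 140 x 200 x 50 mm hood (140 g), open below, that hides both filters. A stiff hinge (0.13 N m of friction) holds it wherever it is left; it may start slightly ajar.
- hood_bar (a point): Middle of the blue bar handle on the cover's front: round, 10 mm thick, 110 mm long along the base's y, 35 mm of free space between it and the front face. Closed, it is 84 mm above the desk. It moves up and back on a circle of 185 mm radius about the hinge. The bar can turn between fingers that close across it from above, so the hand may point down through the whole swing.
- hood_hinge (a point): Middle of the hinge line of the cover, 54 mm above the desk, 73 mm behind the base's centre; the line runs along the base's y. Positive joint angle turns by the right hand about the base's +y.
- carbon_filter: Loose black filter cassette with orange tab, 60 g. Body 90 (x) x 12 (y) x 52 (z) mm; on top the tab, 40 (x) x 10 (y) mm, from 51 to 88 mm above the origin (centre of the underside). Its x is its long side. It stands in either one of the two slots, x parallel to the base's x, with 2 mm of play all round, and is drawn straight up.
- carbon_filter_tab (a point): Gripping point of the orange tab: on the cassette's centre line, 72 mm above its underside, 16 mm below the tab's top (78 mm above the desk in the slot). The tab is 10 mm thick along the cassette's y.
- dust_filter: Loose white filter cassette with green tab, same shape and size as the black one, in the other slot, 90 mm beside it. It stays there.
- notepad: Brown notepad, fixed flat on the desk, 125 (x) x 86 (y) x 8 mm; origin at the centre of its underside. Its x is its long side.
- phone: Dark phone in a red case lying on the desk at the right, 79 x 152 x 10 mm, loose, origin at the centre of its underside. To be left alone.
- glue_stick: Green glue stick standing upright, 25 mm thick, 90 mm high, loose, to the right of the air cleaner; origin at the centre of its underside. To be left alone.

How it is judged:
By the outcome, as a careful person would: the job done as asked, in the order asked, and still so for the second after the job is handed in, while the arm keeps its last pose, push and grip.
It also fails if it takes over 48 s, if anything falls off the work surface, if the arm or the gripper's body presses on something with over 40 N, if the wrist force passes 120 N, or if a joint passes its speed limit or range.

## Working session

There is one attempt and no reset: what is moved stays moved. The work goes in short steps, Python scripts to look and compute and a tool call to move; the robot and the scene stay as the last step left them, time stands still between calls to the robot, and variables do not carry over. Pictures are saved under pics/ and viewed, at most 12 in all, crops included, and the job is handed in when it is done.

Besides the shell and the picture viewer there is one more tool, called as a command line: name --pt "numbers of a row" for each row, then --argument value for the rest. send_rows: Moves the arm, as the interface text tells. Its arguments: {"type":"object","properties":{"moves":{"type":"array"},"gripper":{"type":"number"},"force":{"type":"number"}},"required":["moves"]}

```bash
mkdir -p pics; ls; python3 - <<'E'
from cell import bot,camera
import cv2,numpy as np
for n in ("scene","top"):
    c=camera(n); cv2.imwrite(f"pics/{n}0.png",c["image"]); print(n,c["fx"],c["fy"],c["cx"],c["cy"],c["k1"],np.round(c["cam_to_world"],4).tolist())
s=bot.sense(); print(s)
E
```

```text
pics
scene 494.0182795667761 494.0182795667761 280.9324049272898 213.82531822120418 0.05706622612567471 [[0.7491, -0.3469, 0.5644, -0.1302], [-0.6624, -0.3993, 0.6338, -0.9519], [0.0055, -0.8487, -0.5289, 0.7157], [0.0, 0.0, 0.0, 1.0]]
top 479.1362851113613 479.1362851113613 275.7261307368887 211.62469602282965 0.028372405356137498 [[0.0219, -0.9978, 0.0631, 0.4414], [-0.9997, -0.0214, 0.0091, -0.235], [-0.0077, -0.0633, -0.998, 1.2579], [0.0, 0.0, 0.0, 1.0]]
{'t': 0.1, 'qpos': array([-1.36700933,  0.39914023,  0.04505798,  1.53772481, -0.01870137,
        1.20694107, -0.05072889]), 'qd': array([-0.00070001, -0.00071455, -0.0015842 , -0.00316563,  0.00096978,
        0.00154245, -0.00095813]), 'tau': array([ 3.48420544e-03, -4.76260793e+01,  1.36981823e+00, -2.54946524e+01,
        1.19009771e-02,  5.05646036e-03,  7.18475945e-06]), 'tool_pos': array([0.19362158, 0.61982757, 0.19356651]), 'eef_rot': array([ 1.50784542e-01,  9.88566244e-01, -8.93168634e-04, -6.97140376e-05]), 'contact_force': array([-0.57849555, -0.14645636, -0.43931573]), 'wrist_torque': array([ 0.04631453, -0.00945804,  0.00623063]), 'grasp_force': 0.0, 'finger_gap': 0.08548957365677333}
```

View pics/scene0.png

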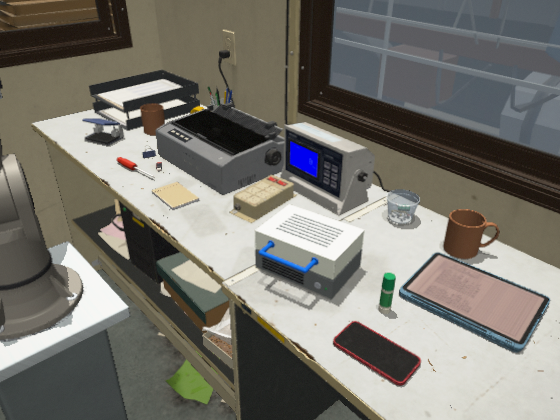

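View pics/top0.png

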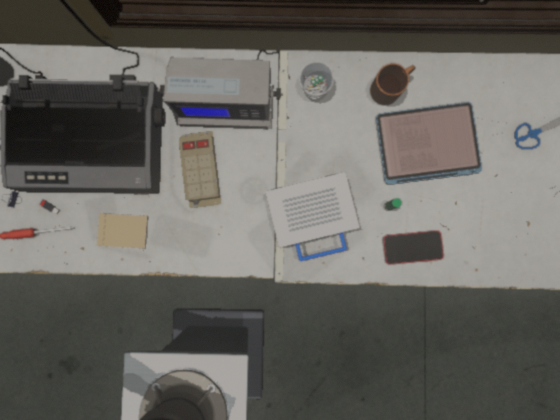

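The scene shows the closed cleaner (308,250) with its blue bar at about (288,258), and the notepad at (175,194). In the top view the cover is at (313,211), the bar at (322,247), the pad at (122,231), the glue stick at (392,204) and the phone at (413,247). I'll enlarge these areas next.

```bash
python3 - <<'E'
import cv2,numpy as np
t=cv2.imread("pics/top0.png"); s=cv2.imread("pics/scene0.png")
r=lambda im,x,y,w,h,f: cv2.resize(im[y:y+h,x:x+w],None,fx=f,fy=f,interpolation=cv2.INTER_CUBIC)
a=r(t,260,170,100,100,4); b=r(t,85,200,75,60,4); c=r(s,245,195,130,105,4)
o=np.zeros((600,800,3),np.uint8); o[:400,:400]=a; 
o[:240,400:700]=b; o[400:,:400]=0
o2=cv2.resize(s[195:300,245:375],None,fx=3,fy=3,interpolation=cv2.INTER_CUBIC); o[270:585,405:795]=o2
cv2.imwrite("pics/crop0.png",o)
E
```

```text
(no output)
```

View pics/crop0.png

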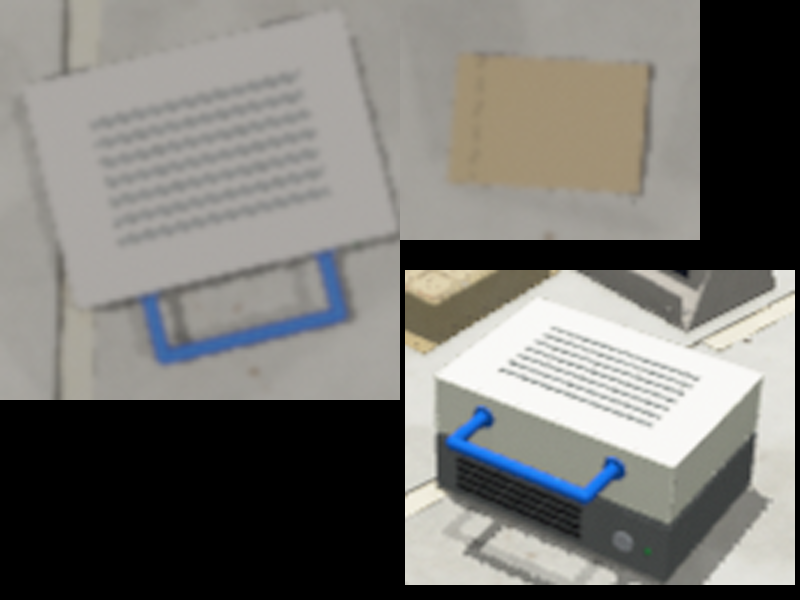

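Crop, converted to top pixels. The cover's top corners are (265.5,193), (345.5,172.5), (359.5,228) and (282,247). The bar ends are (301,259) and (346,249). The pad corners are (99,213.5), (148,216), (145,248) and (97,246).

```bash
cat > h.py <<'E'
import cv2,numpy as np
def ray(c,px):
    d=(np.array(px,float)-[c["cx"],c["cy"]])/[c["fx"],c["fy"]]
    u=d.copy()
    for _ in range(20): u=d/(1+c["k1"]*(u@u))
    T=np.array(c["cam_to_world"]); return T[:3,3],T[:3,:3]@[u[0],u[1],1]
def at(c,px,z):
    o,d=ray(c,px); return o+d*(z-o[2])/d[2]
def proj(c,P):
    T=np.array(c["cam_to_world"]); p=T[:3,:3].T@(np.array(P)-T[:3,3]); u=p[:2]/p[2]
    u=u*(1+c["k1"]*(u@u)); return u*[c["fx"],c["fy"]]+[c["cx"],c["cy"]]
E
python3 - <<'E'
from h import *
from cell import camera
c=camera("top"); s=camera("scene")
np.set_printoptions(precision=4,suppress=True)
C=np.array([at(c,p,.104) for p in [(265.5,193),(345.5,172.5),(359.5,228),(282,247)]]); print(C[:,:2],[np.linalg.norm(C[i]-C[i-1]) for i in range(4)],C.mean(0))
x=(C[0]+C[1]-C[2]-C[3]); y=C[0]+C[3]-C[1]-C[2]; print("yaw",np.degrees([np.arctan2(x[1],x[0]),np.arctan2(-y[0],y[1])]))
B=np.array([at(c,p,.084) for p in [(301.2,258.5),(346,248.5)]]);print("bar",B,np.linalg.norm(B[0]-B[1]),B.mean(0))
o=C.mean(0);th=np.arctan2(x[1],x[0]);X=np.array([np.cos(th),np.sin(th),0])
print("bar in base",(B.mean(0)-o)@X)
P=np.array([at(c,p,.008) for p in [(99.25,213.5),(147.75,216),(145,248),(97.25,245.75)]]);x=P[1]+P[2]-P[0]-P[3];print("pad",P.mean(0),np.degrees(np.arctan2(x[1],x[0])),[np.linalg.norm(P[i]-P[i-1]) for i in range(4)])
bs=[(245+(q[0]-405)/3,195+(q[1]-270)/3) for q in [(452,441),(588,494)]]
print("scene bar",[at(s,p,.084) for p in bs])
for p in [(438,376),(541,300),(762,378),(672,466)]: print(at(s,(245+(p[0]-405)/3,195+(p[1]-270)/3),.104))
E
```

```text
[[ 0.559  -0.1987]
 [ 0.6129 -0.3913]
 [ 0.4793 -0.4265]
 [ 0.4296 -0.2414]] [np.float64(0.1362395920999024), np.float64(0.19994988719634124), np.float64(0.13819573413542316), np.float64(0.1917224893171155)] [ 0.5202 -0.3145  0.104 ]
yaw [16.506  15.3343]
bar [[ 0.4025 -0.2889  0.084 ]
 [ 0.4292 -0.3976  0.084 ]] 0.1119432065112933 [ 0.4159 -0.3432  0.084 ]
bar in base -0.10819761181995761
pad [0.4619 0.175  0.008 ] -91.62632371760789 [np.float64(0.08403108733379983), np.float64(0.1265742568270105), np.float64(0.08354293510401223), np.float64(0.1240229847491703)]
scene bar [array([ 0.4082, -0.2825,  0.084 ]), array([ 0.4394, -0.3903,  0.084 ])]
[ 0.4348 -0.2345  0.104 ]
[ 0.5662 -0.2036  0.104 ]
[ 0.6138 -0.3936  0.104 ]
[ 0.4855 -0.4236  0.104 ]
```

send_rows --pt "0.67 -1 0.4 0 0 -0.32" --pt "0.67 -1 0.4 0 0 -0.32" --pt "0.67 -1 0.4 0 0 -0.32" --pt "0.67 -1 0.4 0 0 -0.32" --pt "0.67 -1 0.4 0 0 -0.32" --gripper 0.2

```text
t: 0.62
tool_pos: [0.2982, 0.4664, 0.2562]
eef_rot: [0.236, 0.972, 0.0, 0.001]
contact_force: [0.8, -0.6, 0.0]
finger_gap: 0.0344
grasp_force: 0.0
```

send_rows --pt "0.67 -1 0 0 0 -0.32" --pt "0.67 -1 0 0 0 -0.32" --pt "0.67 -1 0 0 0 -0.32" --pt "0.67 -1 0 0 0 -0.32" --pt "0.67 -1 0 0 0 -0.32"

```text
t: 1.03
tool_pos: [0.3989, 0.3134, 0.2549]
eef_rot: [0.318, 0.948, -0.001, 0.001]
contact_force: [0.1, -0.4, -0.8]
finger_gap: 0.034
grasp_force: 0.0
```

send_rows --pt "0.4 -1 0 0 0 -0.32" --pt "0.4 -1 0 0 0 -0.32" --pt "0.4 -1 0 0 0 -0.32" --pt "0.4 -1 0 0 0 -0.32" --pt "0.4 -1 0 0 0 -0.32"

```text
t: 1.45
tool_pos: [0.4576, 0.1612, 0.255]
eef_rot: [0.398, 0.917, -0.001, 0.002]
contact_force: [0.1, -1.3, -1.1]
finger_gap: 0.034
grasp_force: 0.0
```

send_rows --pt "0 -1 0 0 0 -0.32" --pt "0 -1 0 0 0 -0.32" --pt "0 -1 0 0 0 -0.32" --pt "0 -1 0 0 0 -0.32" --pt "0 -1 0 0 0 -0.32"

```text
t: 1.87
tool_pos: [0.4544, 0.0137, 0.2548]
eef_rot: [0.472, 0.882, -0.0, 0.001]
contact_force: [-0.4, -0.0, 0.5]
finger_gap: 0.034
grasp_force: 0.0
```

send_rows --pt "0 -1 0 0 0 -0.32" --pt "0 -1 0 0 0 -0.32" --pt "0 -1 0 0 0 -0.32" --pt "0 -1 0 0 0 -0.32" --pt "0 -1 0 0 0 -0.32"

```text
t: 2.28
tool_pos: [0.4539, -0.1357, 0.255]
eef_rot: [0.544, 0.839, -0.001, 0.001]
contact_force: [-0.2, 0.8, 0.1]
finger_gap: 0.0341
grasp_force: 0.0
```

send_rows --pt "-0.2 -1 0 0 0 -0.32" --pt "-0.2 -1 0 0 0 -0.32" --pt "-0.2 -1 0 0 0 -0.32" --pt "-0.2 -1 0 0 0 -0.32" --pt "-0.2 -1 0 0 0 -0.32" --pt "-0.2 -1 0 0 0 -0.32"

```text
t: 2.78
tool_pos: [0.4245, -0.2801, 0.2544]
eef_rot: [0.61, 0.793, -0.0, -0.0]
contact_force: [0.3, -0.0, -1.0]
finger_gap: 0.0339
grasp_force: 0.0
```

send_rows --pt "-0.07 -0.4 -0.1 0 0 0" --pt "-0.07 -0.4 -0.1 0 0 0" --pt "-0.07 -0.4 -0.1 0 0 0" --pt "-0.07 -0.4 -0.1 0 0 0"

```text
t: 3.12
tool_pos: [0.4149, -0.338, 0.2389]
eef_rot: [0.608, 0.794, 0.0, -0.001]
contact_force: [-0.1, -0.1, -0.8]
finger_gap: 0.0341
grasp_force: 0.0
```

```bash
python3 - <<'E'
from cell import bot,camera
import cv2,numpy as np,pickle
c=camera("wrist"); cv2.imwrite("pics/w1.png",c["image"]); c.pop("image"); pickle.dump(c,open("w1.pkl","wb")); print(np.round(c["cam_to_world"],3),bot.sense()["tool_pos"])
E
```

```text
[[ 0.965  0.247  0.083  0.393]
 [ 0.261 -0.916 -0.304 -0.259]
 [ 0.001  0.315 -0.949  0.419]
 [ 0.     0.     0.     1.   ]] [ 0.41556615 -0.3372674   0.23913208]
```

View pics/w1.png

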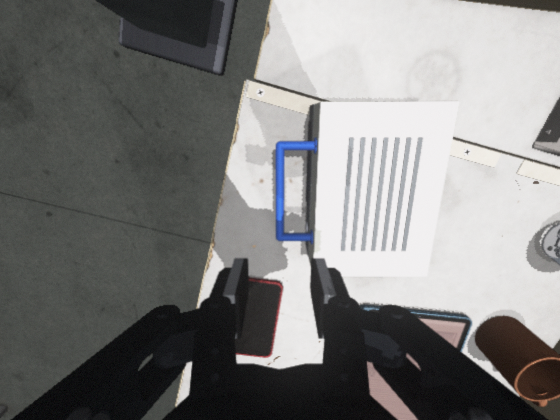

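The wrist view shows the bar ends at (280,146) and (281,237), and the cover's top corners at about (318,102), (458,101), (428,275) and (317,275).

```bash
cat >> h.py <<'E'
def tri(obs):
    A=np.zeros((3,3));b=np.zeros(3)
    for c,p in obs:
        o,d=ray(c,p);d=d/np.linalg.norm(d);M=np.eye(3)-np.outer(d,d);A+=M;b+=M@o
    return np.linalg.solve(A,b)
E
python3 - <<'E'
from h import *
import pickle
from cell import camera
np.set_printoptions(precision=4,suppress=True)
c=camera("top"); s=camera("scene"); w=pickle.load(open("w1.pkl","rb"))
S=lambda p:(245+(p[0]-405)/3,195+(p[1]-270)/3)
for n,t,q,v in [("barL",(301.2,258.5),(452,441),(280,146)),("barR",(346,248.5),(588,494),(281,237)),
  ("BL",(265.5,193),(541,300),(458,101)),("BR",(345.5,172.5),(762,378),(428,275)),("FR",(359.5,228),(672,466),(317,275)),("FL",(282,247),(438,376),(319,102))]:
    print(n,"tri",tri([(c,t),(s,S(q)),(w,v)]),"w@",at(w,v,.084 if n[0]=="b" else .104)[:2])
E
```

```text
barL tri [ 0.4026 -0.2883  0.0898] w@ [ 0.4021 -0.2881]
barR tri [ 0.4315 -0.3953  0.09  ] w@ [ 0.4324 -0.3948]
BL tri [ 0.5626 -0.2     0.1039] w@ [ 0.5626 -0.1977]
BR tri [ 0.6156 -0.3907  0.1022] w@ [ 0.6164 -0.3882]
FR tri [ 0.4826 -0.4248  0.106 ] w@ [ 0.4858 -0.4238]
FL tri [ 0.4293 -0.2386  0.1086] w@ [ 0.4283 -0.2343]
```

send_rows --pt "0.01 -0.03 0 0 0 0" --pt "0.01 -0.03 -0.2 0 0 0" --pt "0.01 -0.03 -0.4 0 0 0" --pt "0.01 -0.03 -0.6 0 0 0" --pt "0.01 -0.03 -0.75 0 0 0" --pt "0.01 -0.03 -0.75 0 0 0"

```text
t: 3.77
tool_pos: [0.4139, -0.3406, 0.123]
eef_rot: [0.608, 0.794, -0.0, -0.004]
contact_force: [-1.4, 0.3, 0.2]
finger_gap: 0.0344
grasp_force: 0.0
```

send_rows --pt "0 0 -0.1 0 0 0" --pt "0 0 -0.2 0 0 0" --pt "0 0 -0.3 0 0 0" --pt "0 0 -0.39 0 0 0" --pt "0 0 -0.39 0 0 0" --pt "0 0 -0.39 0 0 0"

```text
t: 4.27
tool_pos: [0.4167, -0.344, 0.0695]
eef_rot: [0.608, 0.794, 0.0, 0.0]
contact_force: [0.5, 0.4, 0.4]
finger_gap: 0.0345
grasp_force: 0.0
```

send_rows --pt "0 0 0 0 0 0" --pt "0 0 0 0 0 0" --pt "0 0 0 0 0 0" --pt "0 0 0 0 0 0" --pt "0 0 0 0 0 0" --pt "0 0 0 0 0 0" --gripper 1 --force 30

```text
t: 4.77
tool_pos: [0.4159, -0.3441, 0.0688]
eef_rot: [0.608, 0.794, 0.0, 0.0]
contact_force: [-0.0, 0.7, -0.4]
finger_gap: 0.0002
grasp_force: 0.0
```

```bash
python3 - <<'E'
from cell import bot,camera
import cv2,numpy as np,pickle
o=[]
for n,(x,y) in {"wrist":(180,60),"scene":(210,150)}.items():
    c=camera(n); im=c["image"]; cv2.imwrite(f"pics/{n}2.png",im)
    o.append(cv2.resize(im if n=="wrist" else im[y:y+150,x:x+200],(400,300)) if n=="wrist" else cv2.resize(im[y:y+150,x:x+200],(800,600))[:, :]) 
w=cv2.imread("pics/wrist2.png"); a=cv2.resize(w,(400,300)); b=cv2.resize(o[1],(400,300))
cv2.imwrite("pics/c2.png",np.hstack([cv2.resize(w,(400,300)),b]))
print(bot.sense()["tool_pos"])
E
```

```text
[ 0.41579602 -0.34403141  0.06861056]
```

View pics/c2.png

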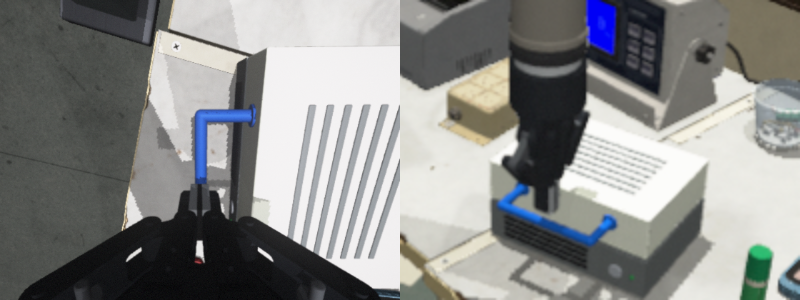

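```bash
python3 - <<'E'
from h import *
from cell import bot,camera
np.set_printoptions(precision=1,suppress=True)
s=camera("scene");w=camera("wrist")
p=bot.sense()["tool_pos"]
for q in (p,p+[0,0,.019],np.array([.417,-.342,.09]),np.array([.417,-.342,.07]),np.array([.4026,-.2883,.0898])):
    a=proj(s,q);b=proj(w,q);print("scene crop",(a-[210,150])*2+[400,0],"wrist crop",b/1.4)
a=s["image"][215:285,250:320];b=w["image"][130:340,180:390]
cv2.imwrite("pics/c3.png",np.hstack([cv2.resize(a,(400,400)),cv2.resize(b,(400,400))]))
E
```

```text
scene crop [544.5 239.4] wrist crop [199.8 175.2]
scene crop [544.7 224.9] wrist crop [199.9 184.5]
scene crop [544.3 221.7] wrist crop [201.9 184.1]
scene crop [544.1 236.9] wrist crop [201.6 174.3]
scene crop [500.7 204.1] wrist crop [202.3 118.3]
```

View pics/c3.png

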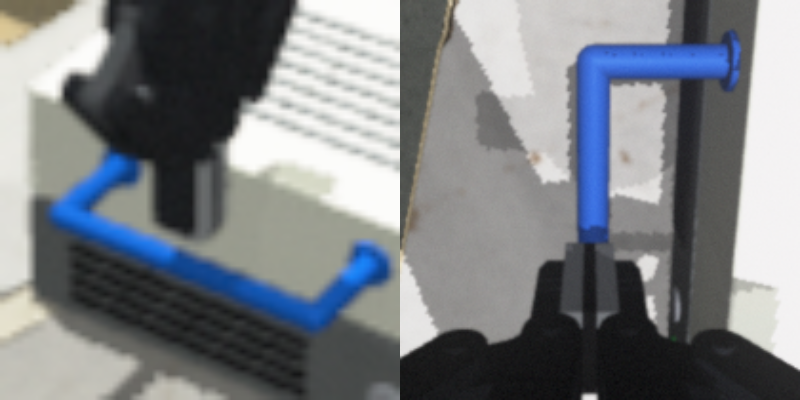

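send_rows --pt "0 0 0 0 0 0" --pt "0 0 0 0 0 0" --pt "0 0 0 0 0 0" --pt "0 0 0 0 0 0" --gripper 0.2

```text
t: 5.3
tool_pos: [0.4158, -0.344, 0.0685]
eef_rot: [0.608, 0.794, 0.0, 0.0]
contact_force: [-0.3, -0.1, 0.5]
finger_gap: 0.0345
grasp_force: 0.0
```

send_rows --pt "0 0 -0.05 0 0 0" --pt "0 0 -0.1 0 0 0" --pt "0 0 -0.15 0 0 0" --pt "0 0 -0.19 0 0 0" --pt "0 0 -0.19 0 0 0"

```text
t: 5.72
tool_pos: [0.4147, -0.3431, 0.0382]
eef_rot: [0.608, 0.794, -0.0, -0.002]
contact_force: [0.2, 0.2, -1.0]
finger_gap: 0.0342
grasp_force: 0.0
```

send_rows --pt "0 0 0 0 0 0" --pt "0 0 0 0 0 0" --pt "0 0 0 0 0 0" --pt "0 0 0 0 0 0" --pt "0 0 0 0 0 0" --gripper 1

```text
t: 6.13
tool_pos: [0.417, -0.3439, 0.0403]
eef_rot: [0.608, 0.794, 0.0, 0.001]
contact_force: [3.2, 0.1, -2.7]
finger_gap: 0.0085
grasp_force: 29.2
```

```bash
python3 - <<'E'
from h import *
from cell import bot,camera
s=camera("scene");w=camera("wrist");print(bot.hold_point_z,bot.sense()["tool_pos"])
a=s["image"][215:285,250:320];b=w["image"][130:340,180:390]
cv2.imwrite("pics/c4.png",np.hstack([cv2.resize(a,(400,400)),cv2.resize(b,(400,400))]))
E
```

```text
0.0187 [ 0.41695665 -0.34388849  0.04030153]
```

View pics/c4.png

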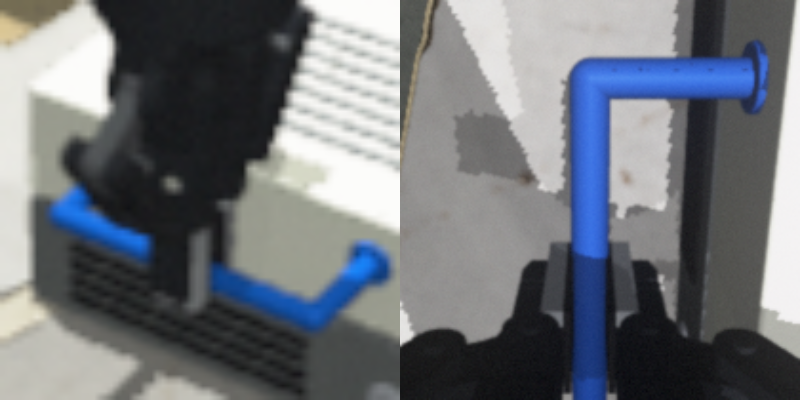

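Both fingers are now round the bar: tips about 19 mm below it, gap 8.5 mm, grip 29 N. So the true tip sits about 30 mm above the reported TCP. Next I'll tabulate the swing.

```bash
python3 - <<'E'
import numpy as np
R=.185;a0=11.2
f=lambda a:R*np.array([(np.cos(np.radians(a0))-np.cos(np.radians(a)))*.9655,(np.cos(np.radians(a0))-np.cos(np.radians(a)))*.2605,np.sin(np.radians(a))-np.sin(np.radians(a0))])/.15
for A,B in((11.2,51),(51,86),(86,118)):
    print([np.round(f(a)-f(A),2).tolist() for a in np.linspace(A,B,8)[1:]])
E
```

```text
[[0.03, 0.01, 0.12], [0.07, 0.02, 0.23], [0.12, 0.03, 0.34], [0.18, 0.05, 0.45], [0.25, 0.07, 0.55], [0.33, 0.09, 0.64], [0.42, 0.11, 0.72]]
[[0.08, 0.02, 0.06], [0.17, 0.05, 0.12], [0.27, 0.07, 0.17], [0.36, 0.1, 0.21], [0.46, 0.12, 0.24], [0.56, 0.15, 0.26], [0.67, 0.18, 0.27]]
[[0.09, 0.03, 0.0], [0.19, 0.05, -0.0], [0.28, 0.08, -0.01], [0.38, 0.1, -0.04], [0.47, 0.13, -0.06], [0.56, 0.15, -0.1], [0.64, 0.17, -0.14]]
```

send_rows --pt "0.03 0.01 0.12 0 0 0" --pt "0.07 0.02 0.23 0 0 0" --pt "0.12 0.03 0.34 0 0 0" --pt "0.18 0.05 0.45 0 0 0" --pt "0.25 0.07 0.55 0 0 0" --pt "0.33 0.09 0.64 0 0 0" --pt "0.42 0.11 0.72 0 0 0" --pt "0.42 0.11 0.72 0 0 0"

```text
t: 6.9
tool_pos: [0.4766, -0.3281, 0.1506]
eef_rot: [0.608, 0.794, -0.001, -0.002]
contact_force: [-8.1, 2.7, 8.2]
finger_gap: 0.0085
grasp_force: 30.1
```

send_rows --pt "0.08 0.02 0.06 0 0 0" --pt "0.17 0.05 0.12 0 0 0" --pt "0.27 0.07 0.17 0 0 0" --pt "0.36 0.1 0.21 0 0 0" --pt "0.46 0.12 0.24 0 0 0" --pt "0.56 0.15 0.27 0 0 0" --pt "0.66 0.18 0.29 0 0 0" --pt "0.66 0.18 0.29 0 0 0"

```text
t: 7.57
tool_pos: [0.5802, -0.3007, 0.1932]
eef_rot: [0.607, 0.794, -0.0, 0.002]
contact_force: [-0.7, 0.8, 6.8]
finger_gap: 0.0083
grasp_force: 31.5
```

send_rows --pt "0.09 0.03 0.0 0 0 0" --pt "0.19 0.05 0.0 0 0 0" --pt "0.28 0.08 0.0 0 0 0" --pt "0.38 0.1 -0.03 0 0 0" --pt "0.47 0.13 -0.05 0 0 0" --pt "0.56 0.15 -0.09 0 0 0" --pt "0.64 0.17 -0.13 0 0 0" --pt "0.64 0.17 -0.13 0 0 0"

```text
t: 8.23
tool_pos: [0.6765, -0.2749, 0.1711]
eef_rot: [0.607, 0.794, -0.0, 0.002]
contact_force: [2.4, -0.2, 2.1]
finger_gap: 0.0082
grasp_force: 32.1
```

send_rows --pt "0 0 0 0 0 0" --pt "0 0 0 0 0 0" --pt "0 0 0 0 0 0"

```text
t: 8.48
tool_pos: [0.6737, -0.2756, 0.1726]
eef_rot: [0.609, 0.793, 0.0, 0.001]
contact_force: [3.1, 0.4, 2.7]
finger_gap: 0.0083
grasp_force: 32.1
```

send_rows --pt "0 0 0 0 0 0" --pt "0 0 0 0 0 0" --pt "0 0 0 0 0 0" --pt "0 0 0 0 0 0" --gripper 0.4

```text
t: 8.82
tool_pos: [0.6729, -0.275, 0.1715]
eef_rot: [0.609, 0.794, -0.0, -0.001]
contact_force: [-0.8, 0.2, -0.1]
finger_gap: 0.0258
grasp_force: 0.0
```

send_rows --pt "0 0 0.2 0 0 0" --pt "0 0 0.4 0 0 0" --pt "0 0 0.6 0 0 0" --pt "0 0 0.8 0 0 0" --pt "-0.2 -0.05 0.8 0 0 0" --pt "-0.4 -0.1 0.8 0 0 0" --pt "-0.6 -0.15 0.8 0 0 0" --pt "-0.8 -0.2 0.8 0 0 0"

```text
t: 9.48
tool_pos: [0.5519, -0.3054, 0.2918]
eef_rot: [0.608, 0.794, -0.0, -0.0]
contact_force: [0.3, -0.3, 0.3]
finger_gap: 0.0255
grasp_force: 0.0
```

send_rows --pt "-0.3 0 0 0 0 -0.25" --pt "-0.5 0 0 0 0 -0.5" --pt "-0.67 0 0 0 0 -0.75" --pt "-0.67 0 0 0 0 -1" --pt "-0.67 0 0 0 0 -1" --pt "-0.67 0 0 0 0 -1"

```text
t: 9.98
tool_pos: [0.4536, -0.3045, 0.2921]
eef_rot: [0.792, 0.61, 0.0, -0.0]
contact_force: [1.1, 0.0, -0.2]
finger_gap: 0.0256
grasp_force: 0.0
```

```bash
python3 - <<'E'
from cell import bot,camera
import cv2,numpy as np,pickle
d={}
for n in ("top","scene","wrist"):
    d[n]=camera(n); cv2.imwrite(f"pics/{n}5.png",d[n]["image"])
pickle.dump(d,open("d5.pkl","wb"))
t=cv2.resize(d["top"]["image"][120:270,260:460],(400,300),interpolation=2);w=cv2.resize(d["wrist"]["image"],(400,300));s=cv2.resize(d["scene"]["image"][150:300,220:420],(400,300),interpolation=2)
cv2.imwrite("pics/c5.png",np.vstack([np.hstack([t,w]),np.hstack([s,s*0])])); print(bot.sense()["tool_pos"],bot.sense()["qpos"])
E
```

```text
[ 0.4542299  -0.30456832  0.29185166] [-0.34343727  0.25964442  1.05109809  1.66096154 -0.22932685  1.35509931
  0.48540377]
```

View pics/c5.png

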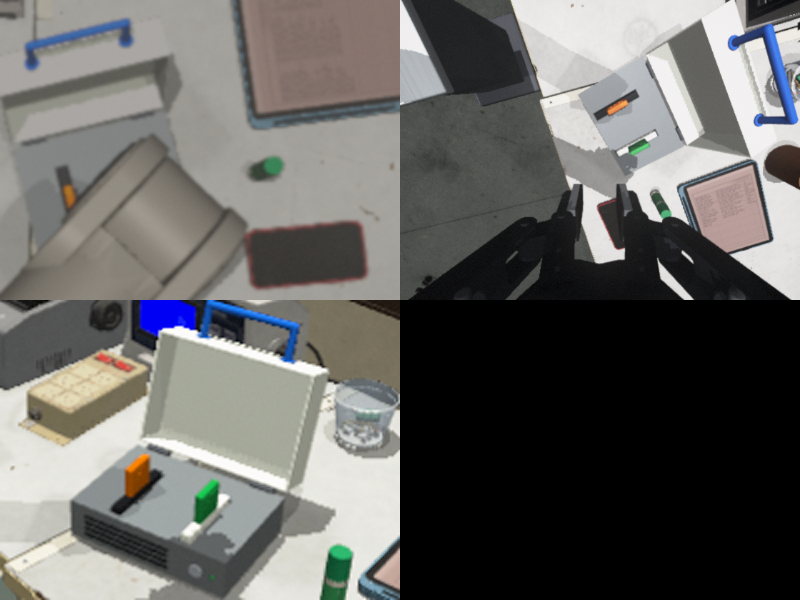

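The cover stands wide open. The orange tab is in the +y slot, with its top at about wrist pixel (305,147) and scene pixel (290,230). I'll check that against the position the model predicts.

```bash
python3 - <<'E'
from h import *
import pickle
d=pickle.load(open("d5.pkl","rb"));np.set_printoptions(precision=4,suppress=True)
print(at(d["wrist"],(305,147),.094),at(d["scene"],(290,229),.094))
m=np.array([.4958,-.2742,.094]);print(proj(d["wrist"],m),proj(d["scene"],m))
w=d["wrist"]["image"][115:180,270:335];s=d["scene"]["image"][215:265,265:315]
for n,i,o in(("wrist",d["wrist"],0),("scene",d["scene"],0)):
    h=cv2.cvtColor(i["image"],cv2.COLOR_BGR2HSV);k=cv2.inRange(h,(5,150,120),(20,255,255))
    if n=="wrist":k[:115]=0;k[180:]=0;k[:,:270]=0;k[:,340:]=0
    else:k[:220]=0;k[262:]=0;k[:,:270]=0;k[:,310:]=0
    y,x=np.nonzero(k);print(n,x.mean(),y.mean(),x.min(),x.max(),y.min(),y.max(),cv2.minAreaRect(np.c_[x,y].astype(np.float32)))
    print(" model mid",proj(i,[.4958,-.2742,.076]))
E
```

```text
[ 0.4971 -0.2684  0.094 ] [ 0.5056 -0.2691  0.094 ]
[305.0239 151.7341] [288.3223 231.5303]
wrist 303.7535211267606 149.25704225352112 290 318 140 160 ((303.8652648925781, 148.9119110107422), (9.7894926071167, 31.383962631225586), 59.74356460571289)
 model mid [303.8657 150.2024]
scene 288.02994011976045 236.76646706586826 283 294 227 247 ((288.00408935546875, 236.95494079589844), (10.502145767211914, 20.732683181762695), 5.194429397583008)
 model mid [288.2163 238.1129]
```

send_rows --pt "0.1 0.07 -0.1 0 0 -0.25" --pt "0.2 0.13 -0.2 0 0 -0.5" --pt "0.27 0.2 -0.3 0 0 -0.75" --pt "0.27 0.2 -0.4 0 0 -1" --pt "0.27 0.2 -0.4 0 0 -1" --gripper 0.1

```text
t: 10.55
tool_pos: [0.4936, -0.2726, 0.2286]
eef_rot: [0.923, 0.384, -0.003, -0.002]
contact_force: [-0.5, 0.2, 0.3]
finger_gap: 0.0385
grasp_force: 0.0
```

send_rows --pt "0 0 0 0 0 -0.25" --pt "0 0 0 0 0 -0.5" --pt "0 0 0 0 0 -0.75" --pt "0 0 0 0 0 -1" --pt "0 0 0 0 0 -1" --pt "0 0 0 0 0 -1"

```text
t: 11.05
tool_pos: [0.4939, -0.2756, 0.2324]
eef_rot: [0.991, 0.133, -0.0, 0.001]
contact_force: [-0.0, 0.0, 0.3]
finger_gap: 0.0383
grasp_force: 0.0
```

send_rows --pt "0.02 0.01 -0.2 0 0 0" --pt "0.02 0.01 -0.4 0 0 0" --pt "0.02 0.01 -0.6 0 0 0" --pt "0.02 0.01 -0.75 0 0 0" --pt "0.02 0.01 -0.75 0 0 0" --pt "0.02 0.01 -0.75 0 0 0"

```text
t: 11.55
tool_pos: [0.4964, -0.2735, 0.1195]
eef_rot: [0.991, 0.132, -0.001, -0.0]
contact_force: [-0.3, 0.2, 0.4]
finger_gap: 0.038
grasp_force: 0.0
```

```bash
python3 - <<'E'
from h import *
from cell import bot,camera
s=camera("scene");w=camera("wrist");print(bot.sense()["tool_pos"])
a=s["image"][200:280,250:330];b=w["image"][100:340,160:400]
cv2.imwrite("pics/c6.png",np.hstack([cv2.resize(a,(400,400)),cv2.resize(b,(400,400))]))
E
```

```text
[ 0.49780217 -0.27468427  0.12141319]
```

View pics/c6.png

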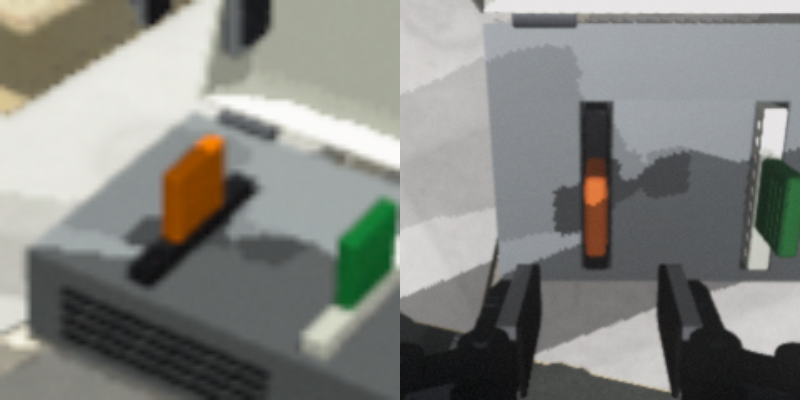

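The fingers line up with the orange tab (wrist crop x of about 599 against 597). Their tips are about 60 mm above its top, which fits the 30 mm offset. Next I'll lower and grip.

send_rows --pt "0 0 -0.15 0 0 0" --pt "0 0 -0.3 0 0 0" --pt "0 0 -0.4 0 0 0" --pt "0 0 -0.5 0 0 0" --pt "0 0 -0.58 0 0 0" --pt "0 0 -0.58 0 0 0" --pt "0 0 -0.58 0 0 0"

```text
t: 12.23
tool_pos: [0.4968, -0.2738, 0.0326]
eef_rot: [0.991, 0.131, -0.0, 0.0]
contact_force: [0.4, -0.2, 0.2]
finger_gap: 0.0386
grasp_force: 0.0
```

send_rows --pt "0 0 0 0 0 0" --pt "0 0 0 0 0 0" --pt "0 0 0 0 0 0" --pt "0 0 0 0 0 0" --pt "0 0 0 0 0 0" --gripper 1 --force 40

```text
t: 12.65
tool_pos: [0.4975, -0.274, 0.0335]
eef_rot: [0.991, 0.131, 0.001, 0.0]
contact_force: [0.2, 0.6, 5.7]
finger_gap: 0.0091
grasp_force: 40.7
```

send_rows --pt "0 0 0.1 0 0 0" --pt "0 0 0.2 0 0 0" --pt "0 0 0.3 0 0 0" --pt "0 0 0.4 0 0 0" --pt "0 0 0.55 0 0 0" --pt "0 0 0.7 0 0 0" --pt "0 0 0.85 0 0 0" --pt "0 0 1 0 0 0"

```text
t: 13.32
tool_pos: [0.4966, -0.2738, 0.1851]
eef_rot: [0.991, 0.131, 0.001, 0.0]
contact_force: [0.2, 0.1, -1.3]
finger_gap: 0.0092
grasp_force: 40.0
```

send_rows --pt "0 0 0.1 0 0 0" --pt "0 0 0.2 0 0 0" --pt "0 0 0.2 0 0 0" --pt "0 0 0.2 0 0 0"

```text
t: 13.65
tool_pos: [0.4971, -0.2739, 0.2138]
eef_rot: [0.991, 0.131, 0.001, 0.0]
contact_force: [-0.2, 0.6, -0.7]
finger_gap: 0.0091
grasp_force: 40.0
```

```bash
python3 - <<'E'
from h import *
from cell import bot,camera
s=camera("scene");w=camera("wrist");print(bot.sense()["tool_pos"],bot.sense()["qpos"])
a=s["image"][130:300,220:390];b=w["image"][70:350,140:420]
cv2.imwrite("pics/c7.png",np.hstack([cv2.resize(a,(400,400)),cv2.resize(b,(400,400))]))
E
```

```text
[ 0.4963356  -0.27301148  0.21202666] [-0.46225011  0.49596403  1.23372522  1.73666862 -0.49017625  1.26671955
 -0.41971162]
```

View pics/c7.png

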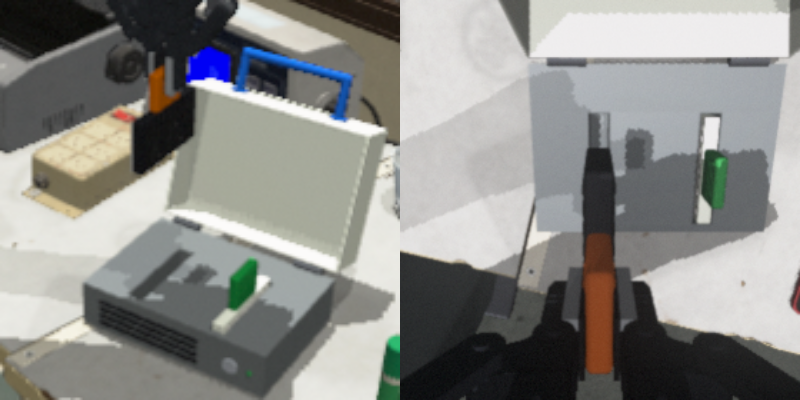

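The black filter hangs upright, clear of its slot; the green-tab filter is still in place and the cover is still open. Next I'll carry it to the pad.

send_rows --pt "-0.02 0.2 0 0 0 0.1" --pt "-0.04 0.4 0 0 0 0.25" --pt "-0.06 0.6 0 0 0 0.4" --pt "-0.08 0.8 0 0 0 0.6" --pt "-0.08 1 0 0 0 0.81" --pt "-0.08 1 0 0 0 0.81"

```text
t: 14.25
tool_pos: [0.4848, -0.1154, 0.2108]
eef_rot: [0.939, 0.343, -0.001, -0.003]
contact_force: [0.9, 1.1, -1.5]
finger_gap: 0.0094
grasp_force: 40.0
```

send_rows --pt "-0.02 0.2 0 0 0 0.15" --pt "-0.04 0.4 0 0 0 0.3" --pt "-0.06 0.6 0 0 0 0.5" --pt "-0.08 0.8 0 0 0 0.7" --pt "-0.08 1 0 0 0 0.81" --pt "-0.08 1 0 0 0 0.81"

```text
t: 14.75
tool_pos: [0.472, 0.0338, 0.2116]
eef_rot: [0.847, 0.532, -0.0, -0.002]
contact_force: [-0.4, 0.3, -0.5]
finger_gap: 0.009
grasp_force: 39.9
```

send_rows --pt "-0.02 0.2 0 0 0 0.15" --pt "-0.04 0.4 0 0 0 0.3" --pt "-0.06 0.6 0 0 0 0.5" --pt "-0.07 0.8 0 0 0 0.7" --pt "-0.07 0.95 0 0 0 0.82" --pt "-0.07 0.99 0 0 0 0.82" --pt "-0.07 0.99 0 0 0 0.82" --pt "-0.07 0.99 0 0 0 0.82"

```text
t: 15.42
tool_pos: [0.4621, 0.1733, 0.212]
eef_rot: [0.719, 0.695, -0.001, 0.001]
contact_force: [0.8, -0.3, -0.2]
finger_gap: 0.0091
grasp_force: 40.0
```

```bash
python3 - <<'E'
from h import *
from cell import bot,camera
s=camera("scene");w=camera("wrist");t=camera("top");q=bot.sense();print(q["tool_pos"],q["eef_rot"],q["qpos"],q["t"],q["finger_gap"])
cv2.imwrite("pics/s8.png",s["image"]);cv2.imwrite("pics/w8.png",w["image"]);cv2.imwrite("pics/t8.png",t["image"])
a=cv2.resize(s["image"][90:240,100:300],(400,300),interpolation=2);b=cv2.resize(w["image"],(400,300));e=cv2.resize(t["image"][170:290,60:220],(400,300),interpolation=2);f=cv2.resize(s["image"][150:390,230:550],(400,300))
cv2.imwrite("pics/c8.png",np.vstack([np.hstack([a,b]),np.hstack([e,f])]))
np.set_printoptions(precision=1,suppress=True)
p=q["tool_pos"]
fb=q["tool_pos"][2]+.0275-.06
# predicted filter bottom corners / tab, orientation from pad
for n,c in(("scene",s),("wrist",w)):
    for z in(.180,.232): print(n,z,*[proj(c,[.462+i*.0012,.175+i*.045,z]) for i in(-1,0,1)])
E
```

```text
[0.46245438 0.17285217 0.21243583] [ 7.19148414e-01  6.94856476e-01 -1.89806890e-04  2.85317314e-05] [-1.44247974  0.20589659  1.14611778  1.8950975  -0.20361098  1.16854551
 -0.25807273] 15.5667 0.00897589114460265
scene 0.18 [175.5 144.4] [167. 139.] [158.8 133.9]
scene 0.232 [173.3 125.7] [164.6 120.6] [156.3 115.7]
wrist 0.18 [279.9 276. ] [279.5 225.1] [279.1 167.3]
wrist 0.232 [280.2 317.3] [279.7 255.3] [279.2 182.7]
```

View pics/c8.png

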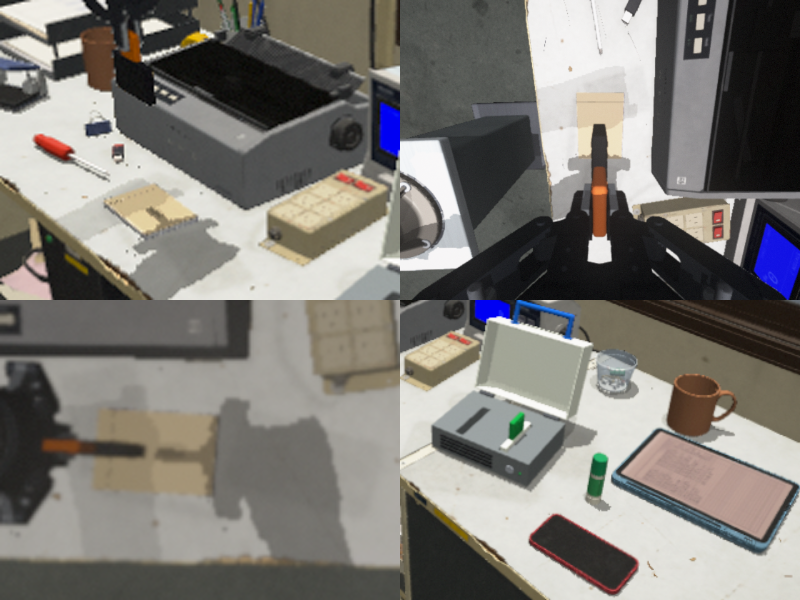

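The filter hangs upright over the pad with its long side along the pad's. Its lower corners in the scene, (157,134) and (177,142), match a bottom edge at about 0.18 m. The cover is open, and the green-tab filter, phone and glue stick are undisturbed. I'll nudge 2 mm and let it settle.

send_rows --pt "0 0.01 0 0 0 0" --pt "0 0.01 0 0 0 0" --pt "0 0.01 0 0 0 0" --pt "0 0.01 0 0 0 0" --pt "0 0.01 0 0 0 0" --pt "0 0.01 0 0 0 0" --pt "0 0.01 0 0 0 0" --pt "0 0.01 0 0 0 0"

```text
t: 16.23
tool_pos: [0.4623, 0.1765, 0.2126]
eef_rot: [0.718, 0.696, 0.0, 0.0]
contact_force: [-0.8, -0.4, -0.4]
finger_gap: 0.0088
grasp_force: 40.0
```

```bash
python3 -c "
from cell import bot
q=bot.sense();print(q['tool_pos'],abs(q['qd']).max(),q['grasp_force'])
print(bot.sign_off())"
```

```text
[0.46229413 0.17650275 0.21255115] 0.0020197196642529466 39.95643138885498
the job is handed in; nothing more can be done
None
```

The job is handed in at 16 s of the 48 s: the cover stands open by itself, and the carbon filter is held at rest, upright, centred over the notepad (within about 3 mm) and aligned with its long side, bottom edge about 17 cm above it. The dust filter, phone and glue stick were undisturbed in the last picture.

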